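# Move the battery pack from charging stand to hand vacuum

## Task

Take the charged battery pack off the sloping charging stand by pressing the stand's release pad, then slide the pack into the rail of the hand vacuum until its catch clicks behind it, fully home, and let go. Leave the mug, the tape roll, the jar and the lemon where they are.

Things in the scene. Friction and masses are not known exactly. Their poses are not given: they have to be found in the camera images.
- pack: Grey battery pack, loose, about 0.25 kg, at first locked in the charging stand. Origin under its middle; x along it, z out of its top. 90 mm long; grip body 46 mm wide (y), from 12 to 64 mm above the underside. It stands on two runners (66 mm wide over all, 12 mm high) joined by a 10 mm cross rib at each end; the hollow between them (46 wide, 70 long, 12 mm deep) fits over a release pad.
- pack_mid (a point): The pack's grip point: on its mid-line, 44 mm above its underside, same axes as the pack. Both ends of the pack are alike, so it fits a rail either way round (its x may point either way along the rail).
- charger_rail: Rail of the white charging stand (fixed), sloping 24 degrees, upper end away from the robot. x: along the rail toward home (here downhill, toward the robot); z: out of its floor; y: across. Origin: where the middle of the pack's underside is when locked. Floor 82 mm wide at z = 0, x = -109 to +51 mm; a stop lets the pack go 6 mm past home. Release pad at the upper (mouth) end.
- charger_mouth (a point): Point on the stand's rail floor at rail x = -68 mm, axes of the rail. Both rails: lips from x = -7 to +53 mm overhang the runners (underside 14, top 19 mm above the floor, 52 mm apart; channel 70 mm wide), with flared ends back to x = -30 mm that open to 84 mm. A pack with its middle here, or farther out, is clear of them and can be lifted off or set down along z; nearer home it only slides along x.
- charger_pad (a point): Where to press the stand's release pad: middle of its flat top, rail x = -66 mm, axes of the rail, moves with the pad. Ribbed black pad, 36 mm wide (y), flat top 31 mm long (x -76 to -45 mm) with a ramp on the mouth side, standing 7 mm above the rail floor just behind the locked pack; its inner edge is the catch. Press along the rail's -z, square to the slope.
- charger_catch (a joint): Travel of the stand's release pad (m): 0 up, 0.009 fully down; the pack is free from 0.007. Takes about 2 N. Freed, the pack is popped 13 mm toward the mouth by a sprung plunger (4 to 5 N) at the low end; its rib then holds the pad down and it stays there, free to be pulled out along the rail.
- vacuum_rail: Rail on the grey hand vacuum (fixed, lying level on the worktop, rail floor 30 mm above it), of the same shape as the stand's rail and with the same meaning of origin and axes: x toward home, here away from the robot, toward the round motor housing (80 mm across, begins at x = +62 mm, top 81 mm above the worktop). Mouth and release pad at the end nearer the robot. Empty at first.
- vacuum_mouth (a point): Point on the vacuum's rail floor at rail x = -68 mm, axes of the rail: set the pack's underside down here, its hollow over the pad, then slide it along x to home. From x = -38 to -3 mm its trailing rib pushes the pad down by its ramp, and over the last 13 mm a sprung plunger pushes back: up to about 8 N. At x = 0 to 1 mm the pad springs up behind it; short of that it is pushed back.
- vacuum_catch (a joint): Travel of the vacuum's release pad (m): 0 up (the catch is engaged if the pack is home, at rail x = 0), 0.009 fully down.
- mug_blue: Blue mug, loose bystander, 78 mm across, 93 mm high; origin under its middle. Just behind it, between the places of the stand and the vacuum, is a fixed toaster oven about 230 mm high: do not swing the arm through it.
- tape_roll: Roll of tape lying flat, loose bystander, 104 mm across, 25 mm high; origin under its middle.
- salsa_jar: Glass jar with red contents and a grey cap, loose bystander, 71 mm across, 110 mm high; origin under its middle.
- lemon: Lemon, loose bystander, 77 mm long, 52 mm high; origin under its middle.

How it is judged:
By the outcome, as a careful person would: the job done as asked, in the order asked, and still so for the second after the job is handed in, with the robot touching nothing.
It also fails if it takes over 58 s, if anything falls off the work surface, if the arm or the gripper's body presses on something with over 40 N, if the wrist force passes 120 N, or if a joint passes its speed limit or range.

## Robot

A 7-joint arm with a two-finger parallel gripper is mounted at the origin on a cart in front of the work surface, level with it; the furniture and walls round the work are solid. World frame = base frame: x ahead of the robot, y to its left, z up, the work surface at z = 0. Lengths are in m, angles in rad, forces in N, time in s.
With the tool pointing down it reaches from about 0.35 to 0.9 m from the base axis. Payload 7.2 kg.
Tool frame: the origin (TCP) lies between the finger pads; the fingertips stand 25 mm ahead of it and the grasp point (between the pads) lies 6 mm ahead of it; z points along the fingers, y is the line along which they close (so a half turn about z gives the same grasp; the last joint's range is limited). The gripper opens to 88 mm and grips with 3 to 60 N. Pads are 20 mm wide; open, the fingers measure 115 mm over their backs; the gripper's body (75 mm by 178 mm) begins 61 mm behind the grasp point.
Start: joints at [1.127, 0.411, -0.013, 1.596, 0.006, 1.134, -0.082], TCP at [0.229, -0.581, 0.248] pointing down, gripper open.
Joint ranges: [-2.95, 2.95], [-0.29, 1.99], [-1.47, 1.44], [0.14, 2.54], [-1.03, 4.17], [0.13, 1.85], [-2.86, 2.86]. Speed limits (rad/s): [2.39, 2.39, 3.01, 3.01, 3.14, 3.14, 3.14].

## Interface

Orientations are given as a unit quaternion [w, x, y, z].
In Python, from workcell import ctrl gives the robot as it stands. The module is installed in compiled form; this text tells all that it offers.
- The arm moves only by the shell command python3 -m creep 'ROWS' [FORCE]. ROWS is JSON, one flat list of numbers, 7 for each row, row after row: the shift along the tool's x, y, z in cm, then the turn, a rotation vector about the tool's x, y, z in degrees, then the closure, from 0 (fully open) to 1 (shut). In form: [tx, ty, tz, wx, wy, wz, hand, tx, ty, tz, wx, wy, wz, hand, ...]. A call has exactly 10 rows; each row is the pose to reach, as a shift and turn from the pose commanded when the call began, along the tool's axes at that moment; what a row does not reach only later rows make up. A row lasts 1/12 s, in which the tool goes at most 41.7 mm and 7.16 degrees, less where a joint would pass 70% of its speed; a pose out of reach is approached as far as the arm can. A call with a gripper value outside its range is refused whole. The fingers move at their own pace and stop on an object; FORCE is the grip in N (left out, the last holds). Time passes only in rows, so rows that repeat a pose let the fingers close, or fill a call up. It gives the time, the measured TCP pose, the force, the opening and the grip force at its end, in the units of the state.
- ctrl.observe(): the state, without advancing time (a new reading comes with each control period).
- ctrl.camera(name): name is "scene" or "top" or "wrist"; returns (picture, depth): 400x640x3 uint8, red, green, blue; 400x640 float32, m along the optical axis (not along the pixel's ray), 0 where there is no reading.
- ctrl.camera_model(name): a dict with "mtx" (3x3 intrinsics, pixels), "k1" (the pictures are not rectified: a ray, as slopes to the right and down, at radius r is drawn at 1 + k1 r^2 times it, then the intrinsics apply), "eye" and "rotation" of the camera in the world; the wrist camera has in their place "hand_eye" (4x4, takes a point from camera to tool coordinates, whose origin is the TCP and whose axes are the flange's). Camera axes: x right, y up, looking along -z (the intrinsics and any distortion apply to the point x, -y, -z); pixel columns grow to the right and rows downward; lengths in m; the calibration is good to about 2 mm. A picture is of the moment at which its call begins: read the wrist's pose just before it. camera_model takes no time and is no camera call.
- ctrl.finish_job(): hands the job in; it is judged then, once.
Trained networks look in the newest picture that a camera, given by its name, has taken for a name from the list of things; names that differ only in an ending like _2 or _b are one class to them, and where a whole thing is asked for, a point or a joint stands for the part that bears it (a point fixed in the world has none). Each returns a list of dicts, best first, with "p" (0 to 1); they miss things now and then, are a little off and sometimes report something else, mostly with a low value. They report only what shows in the picture. A call takes as long as a camera call.
- ctrl.silhouettes(thing, camera): "region" (400x640 bool, what is visible of it) and "box" ([left, top, right, bottom] in pixels, round what is visible of it).
- ctrl.tip_of(thing, camera): "position" ([column, row] in pixels: a listed point, or the origin of a listed thing).
The state is a dict: "time_s": time; "joint_positions": joint angles; "joint_vel": joint speeds; "joint_torque": joint torques, N m; "position": TCP position; "tcp_rot": TCP orientation; "force": force on the tool from outside, world axes, zero at the start; "moment": the same for the moment, N m; "grip_width": opening from 0.0 (shut) to 1.0 (fully open); "grip_force": force on a finger pad.
Only numpy, scipy, OpenCV 4.12 (cv2) and the standard library are available. Lean on these libraries where they do the work, as an engineer would, in place of code of your own. Each camera call takes 0.05 s, during which the arm holds its last target. There are 200 camera calls.

## Working session

There is one attempt and no reset: what is moved stays moved. The work goes in short steps, Python scripts to look and compute and a shell command to move; the robot and the scene stay as the last step left them, time stands still between calls to the robot, and variables do not carry over. Pictures are saved under pics/ and viewed, at most 10 in all, crops included, and the job is handed in when it is done.

```bash
mkdir -p pics
cat > h.py <<'E'
import numpy as np, cv2
from workcell import ctrl
from scipy.spatial.transform import Rotation as R
def q2R(q): return R.from_quat([q[1],q[2],q[3],q[0]]).as_matrix()
def campose(name,st=None):
    m=ctrl.camera_model(name)
    if name=="wrist":
        st=st or ctrl.observe(); T=np.eye(4); T[:3,:3]=q2R(st["tcp_rot"]); T[:3,3]=st["position"]
        T=T@np.array(m["hand_eye"]); return m,T[:3,3],T[:3,:3]
    r=np.array(m["rotation"])
    if r.shape!=(3,3): r=q2R(r)
    return m,np.array(m["eye"]),r
def rays(m,px):
    K=np.array(m["mtx"]); px=np.atleast_2d(px).astype(float)
    return cv2.undistortPoints(px[:,None],K,np.array([m["k1"],0,0,0,0.]))[:,0]
def world(name,px,d,st=None,pose=None):
    m,e,r=pose or campose(name,st); u=rays(m,px); d=np.atleast_1d(d)[:,None]
    return e+(np.c_[u[:,0],-u[:,1],-np.ones(len(u))]*d)@r.T
def cloud(name,dep,mask=None,pose=None):
    ok=dep>0
    if mask is not None: ok&=mask
    v,u=np.nonzero(ok); return world(name,np.c_[u,v],dep[v,u],pose=pose),np.c_[u,v]
E
cat > a.py <<'E'
from h import *
s=ctrl.observe(); print(s["time_s"],s["position"],s["tcp_rot"],s["force"])
for c in ["scene","top"]:
    p,d=ctrl.camera(c); cv2.imwrite(f"pics/{c}0.png",p[:,:,::-1]); np.savez(f"{c}0.npz",p=p,d=d)
    m=ctrl.camera_model(c); print(c,m["eye"])
    for t in ["pack_mid","charger_mouth","charger_pad","charger_rail","vacuum_rail","vacuum_mouth","mug_blue","tape_roll","salsa_jar","lemon"]:
        for k in ctrl.tip_of(t,c)[:1]:
            x,y=k["position"]; dd=d[int(round(y)),int(round(x))]
            print(t,round(k["p"],2),[round(x),round(y)],world(c,[x,y],dd)[0].round(3) if dd>0 else None)
E
python3 a.py
```

```text
0.0 [ 0.22918262 -0.58096349  0.24682946] [-7.52085292e-04  9.82391460e-01  1.86832572e-01 -2.10239866e-04] [-0.2198989  -0.20655135  0.13859721]
scene [-0.41353006  0.61832208  1.28332659]
pack_mid 0.73 [373, 170] [ 0.457 -0.288  0.142]
charger_mouth 0.85 [358, 165] [ 0.539 -0.277  0.113]
charger_pad 0.51 [359, 161] [ 0.551 -0.295  0.118]
charger_rail 0.84 [367, 174] [ 0.471 -0.273  0.117]
vacuum_rail 0.7 [270, 236] [0.48  0.196 0.027]
vacuum_mouth 0.69 [280, 248] [0.409 0.195 0.031]
mug_blue 0.91 [318, 211] [ 0.458 -0.015  0.06 ]
tape_roll 0.86 [316, 240] [ 0.383  0.049 -0.002]
salsa_jar 0.61 [218, 273] [0.425 0.44  0.051]
lemon 0.58 [416, 182] [ 0.384 -0.498  0.014]
top [ 0.23955794 -0.04722727  1.43501958]
pack_mid 0.86 [405, 205] [ 0.464 -0.294  0.139]
charger_mouth 0.8 [402, 176] [ 0.559 -0.288  0.116]
charger_pad 0.47 [401, 181] [ 0.545 -0.284  0.117]
charger_rail 0.62 [402, 200] [ 0.475 -0.281  0.151]
vacuum_rail 0.73 [250, 196] [0.496 0.203 0.028]
vacuum_mouth 0.63 [250, 217] [0.425 0.197 0.033]
tape_roll 0.72 [295, 233] [ 0.38   0.051 -0.004]
salsa_jar 0.57 [404, 199] [ 0.479 -0.288  0.154]
lemon 0.83 [463, 234] [ 0.391 -0.501  0.04 ]
```

Run:
```python
import cv2,numpy as np
a=cv2.imread("pics/scene0.png")[110:320,170:470];b=cv2.imread("pics/top0.png")[130:290,190:500]
a=cv2.resize(a,None,fx=2,fy=2)[:, :600]; b=cv2.resize(b,None,fx=2.5,fy=2.5)
cv2.imwrite("pics/s1.png",cv2.resize(a,None,fx=1.3,fy=1.3)); cv2.imwrite("pics/t1.png",b)
```

```text
(no output)
```

View pics/s1.png

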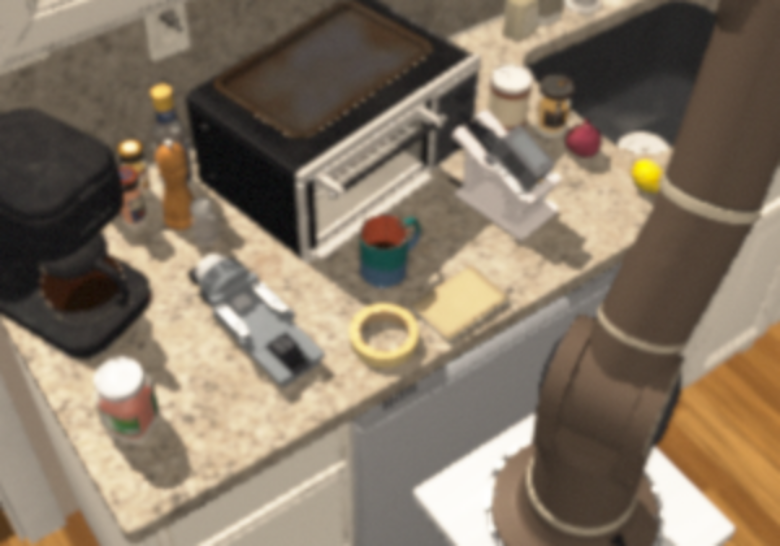

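View pics/t1.png

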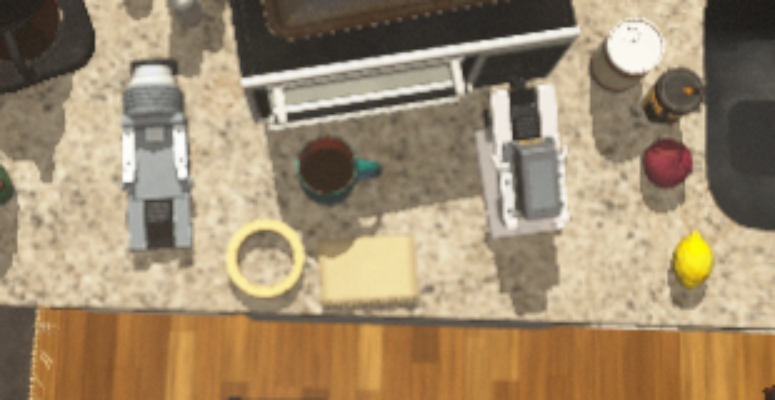

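```bash
cat > b.py <<'E'
from h import *
print(np.array(ctrl.camera_model("wrist")["hand_eye"]).round(3), ctrl.camera_model("wrist")["mtx"])
z=np.load("top0.npz");d=z["d"]
for t in ["pack","charger_rail","charger_pad","vacuum_rail","vacuum_catch"]:
  for c in ["top"]:
    r=ctrl.silhouettes(t,c)
    if not r: print(t,"none");continue
    P,_=cloud(c,d,r[0]["region"]); print(t,r[0]["p"],len(P),np.percentile(P,[3,50,97],axis=0).round(3).tolist())
P,px=cloud("top",d)
k=(P[:,2]>.2)&(P[:,2]<.26)&(P[:,0]>.4)&(P[:,0]<.75)&(abs(P[:,1])<.4)
print("oven",k.sum(),np.percentile(P[k],[1,50,99],axis=0).round(3))
for y in np.arange(-.25,.2,.05):
  q=P[k&(abs(P[:,1]-y)<.02)]
  if len(q): print(round(y,2),q[:,0].min().round(3))
E
python3 b.py
cat >> h.py <<'E'
def target(pos,Rt,st=None):
    st=st or ctrl.observe(); Rc=q2R(st["tcp_rot"])
    print("shift cm",(Rc.T@(np.array(pos)-st["position"])*100).round(2),"rot deg",np.degrees(R.from_matrix(Rc.T@Rt).as_rotvec()).round(2),"t",round(st["time_s"],2))
def frame(yaw,slope):  # rail with x at yaw(deg), pitched down by slope deg
    return (R.from_euler("z",yaw,degrees=True)*R.from_euler("y",slope,degrees=True)).as_matrix()
E
python3 - <<'E'
import sys; sys.path.insert(0,'.')
from h import *
F=frame(180,24); print(F.round(2))
# tool: z=-Fz, x = -Fx (uphill, away), y = Fy*... 
T=np.c_[-F[:,0],F[:,1],-F[:,2]]; print(np.linalg.det(T))
p=np.array([.50,-.285,.12])+F[:,2]*.17; print(p); target(p,T)
E
```

```text
[[-0.001  0.957  0.289  0.08 ]
 [ 1.     0.001 -0.    -0.   ]
 [-0.001  0.289 -0.957 -0.137]
 [ 0.     0.     0.     1.   ]] [[298.27701089   0.         317.6292563 ]
 [  0.         298.27701089 205.69626136]
 [  0.           0.           1.        ]]
pack 0.73 618 [[0.431, -0.319, 0.095], [0.478, -0.29, 0.137], [0.527, -0.264, 0.16]]
charger_rail 0.87 752 [[0.425, -0.325, 0.081], [0.549, -0.273, 0.111], [0.592, -0.244, 0.126]]
charger_pad 0.47 148 [[0.536, -0.3, 0.108], [0.554, -0.282, 0.116], [0.575, -0.266, 0.124]]
vacuum_rail 0.53 203 [[0.409, 0.173, 0.025], [0.435, 0.192, 0.035], [0.544, 0.209, 0.042]]
vacuum_catch 0.7 171 [[0.406, 0.173, 0.024], [0.428, 0.191, 0.034], [0.451, 0.209, 0.041]]
oven 7084 [[ 0.575 -0.314  0.203]
 [ 0.67  -0.08   0.212]
 [ 0.749  0.366  0.253]]
-0.25 0.62
-0.2 0.61
-0.15 0.601
-0.1 0.59
-0.05 0.581
-0.0 0.572
0.05 0.562
0.1 0.607
[[-0.91 -0.   -0.41]
 [ 0.   -1.    0.  ]
 [-0.41  0.    0.91]]
1.0000000000000007
[ 0.43085477 -0.285       0.27530273]
shift cm [ 29.62 -20.18  -2.76] rot deg [-4.51 23.71 21.22] t 1.35
```

```bash
python3 -m creep '[29.6,-20.2,-2.8,-4.5,23.7,21.2,0, 29.6,-20.2,-2.8,-4.5,23.7,21.2,0, 29.6,-20.2,-2.8,-4.5,23.7,21.2,0, 29.6,-20.2,-2.8,-4.5,23.7,21.2,0, 29.6,-20.2,-2.8,-4.5,23.7,21.2,0, 29.6,-20.2,-2.8,-4.5,23.7,21.2,0, 29.6,-20.2,-2.8,-4.5,23.7,21.2,0, 29.6,-20.2,-2.8,-4.5,23.7,21.2,0, 29.6,-20.2,-2.8,-4.5,23.7,21.2,0, 29.6,-20.2,-2.8,-4.5,23.7,21.2,0]'
cat > c.py <<'E'
from h import *
import sys; n=sys.argv[1]
s=ctrl.observe(); print(s["time_s"],np.array(s["position"]).round(4),np.array(s["tcp_rot"]).round(4),np.abs(s["joint_vel"]).max().round(3))
pose=campose("wrist",s); p,d=ctrl.camera("wrist"); cv2.imwrite(f"pics/{n}.png",p[:,:,::-1])
S={}
for t in sys.argv[2:]:
    for k in ctrl.tip_of(t,"wrist")[:1]:
        x,y=k["position"]; dd=d[int(round(y)),int(round(x))]
        print(t,round(k["p"],2),[round(x),round(y)],world("wrist",[x,y],dd,pose=pose)[0].round(4) if dd>0 else None)
    r=ctrl.silhouettes(t,"wrist")
    if r: S[t]=r[0]["region"]; print("  sil",r[0]["p"],r[0]["box"])
np.savez(f"{n}.npz",p=p,d=d,e=pose[1],r=pose[2],**{"S_"+k:v for k,v in S.items()})
E
python3 c.py w1 pack pack_mid charger_mouth charger_pad charger_rail
```

```text
time_s: 2.18
position: [0.4336, -0.2794, 0.2768]
tcp_rot: [-0.001, 0.978, 0.004, 0.209]
force: [0.5, 0.6, -0.1]
grip_width: 1.001
grip_force: 0.0
2.1833 [ 0.4336 -0.2794  0.2768] [-7.000e-04  9.780e-01  4.100e-03  2.085e-01] 0.127
pack 0.75 [324, 152] [ 0.5502 -0.2854  0.1186]
  sil 0.75 [296.1, 166.8, 362.1, 270.2]
pack_mid 0.59 [331, 215] [ 0.4788 -0.2921  0.1483]
  sil 0.61 [296.4, 161.1, 362.8, 271.9]
charger_mouth 0.96 [320, 151] [ 0.5522 -0.2807  0.1175]
  sil 0.79 [278.2, 108.7, 375.4, 273.6]
charger_pad 0.58 [323, 153] [ 0.5494 -0.284   0.1174]
  sil 0.6 [305.7, 131.4, 341.8, 173.6]
  sil 0.89 [278.9, 108.9, 373.6, 272.6]
```

View pics/w1.png

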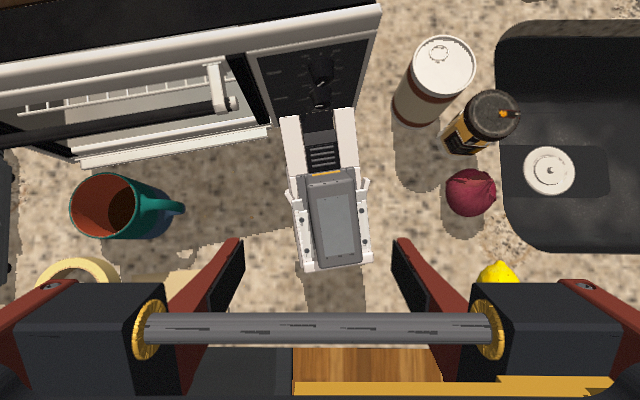

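```bash
cat > d.py <<'E'
from h import *
z=np.load("w1.npz"); pose=(ctrl.camera_model("wrist"),z["e"],z["r"]); d=z["d"]
m=cv2.dilate(z["S_charger_mouth"].astype(np.uint8),np.ones((9,9)))>0
P,px=cloud("wrist",d,m,pose)
F=frame(180,24); n=F[:,2]
h=P@n; hist,ed=np.histogram(h,bins=np.arange(h.min(),h.max(),.004))
for a,b in zip(ed,hist):
    if b>40: print(a.round(3),b)
M=cv2.erode(z["S_pack"].astype(np.uint8),np.ones((3,3)))>0
Q,_=cloud("wrist",d,M,pose); k=Q@n>np.percentile(Q@n,97)-.006; Q=Q[k]
for i in range(5):
    c=Q.mean(0); v=np.linalg.svd(Q-c)[2]; nn=v[2]*np.sign(v[2][2]); Q=Q[abs((Q-c)@nn)<.002]
print("top n",nn,"slope",np.degrees(np.arccos(nn[2])),"yaw of downhill",np.degrees(np.arctan2(nn[1],nn[0])),len(Q))
a=np.cross([0,0,1],nn);a/=np.linalg.norm(a); b=np.cross(nn,a)
uv=np.c_[(Q-c)@a,(Q-c)@b].astype(np.float32); r=cv2.minAreaRect(uv); print(r)
ctr=c+a*r[0][0]+b*r[0][1]; print("rect ctr",ctr,"underside",ctr-.064*nn)
bx=cv2.boxPoints(r); e=[bx[1]-bx[0],bx[2]-bx[1]]; e=max(e,key=np.linalg.norm); L=a*e[0]+b*e[1]; L/=np.linalg.norm(L); L*=-np.sign(L[0]); print("long axis downhill",L,"yaw",np.degrees(np.arctan2(L[1],L[0])))
E
python3 d.py
```

```text
-0.253 72
-0.249 59
-0.245 59
-0.241 51
-0.237 43
-0.233 59
-0.229 64
-0.225 83
-0.221 76
-0.217 95
-0.213 112
-0.209 117
-0.205 122
-0.201 123
-0.197 123
-0.193 98
-0.189 67
-0.185 63
-0.181 71
-0.177 57
-0.173 122
-0.169 141
-0.165 62
-0.137 243
-0.133 401
-0.129 401
-0.125 1435
-0.121 1422
-0.117 832
-0.113 233
-0.109 739
-0.105 727
-0.101 297
-0.097 174
-0.093 189
-0.065 132
-0.061 435
top n [-0.38799563 -0.05859442  0.91979676] slope 23.10361190659285 yaw of downhill -171.4121860971499 3666
((1.2958422303199768e-05, -0.002345878630876541), (0.04440236836671829, 0.08716554939746857), 0.10181941092014313)
rect ctr [ 0.46945371 -0.29576711  0.14488115] underside [ 0.49428543 -0.29201707  0.08601415]
long axis downhill [-0.90921735 -0.13910564 -0.39239448] yaw -171.30148776877581
```

```bash
cat >> h.py <<'E'
FC=frame(-171.3,24); OC=np.array([.4693,-.2957,.1449])-.064*FC[:,2]
TC=np.c_[-FC[:,0],FC[:,1],-FC[:,2]]
def tipC(x,z,y=0): return OC+FC@[x,y,z+.025]   # TCP for fingertip at rail x,z
def rail(O,F,tip=.025):
    st=ctrl.observe(); T=q2R(st["tcp_rot"]); p=np.array(st["position"])+T[:,2]*tip
    print("tip in rail mm",(F.T@(p-O)*1000).round(1),"rot err deg",np.degrees(R.from_matrix(np.c_[-F[:,0],F[:,1],-F[:,2]].T@T).as_rotvec()).round(2),"F",(F.T@st["force"]).round(1),"w",st["grip_width"],"vel",np.abs(st["joint_vel"]).max().round(3))
E
python3 - <<'E'
from h import *
print(OC); rail(OC,FC)
for z in (.085,.02): target(tipC(-.069,z),TC)
E
```

```text
[ 0.49503163 -0.29176251  0.08643309]
tip in rail mm [-19.1 -14.5 173.4] rot err deg [-3.54 -0.03  8.  ] F [-0.6  0.3  0.9] w 0.9989225550429246 vel 0.003
shift cm [5.12 0.35 8.89] rot deg [ 3.54  0.03 -8.  ] t 2.73
shift cm [ 5.09 -0.05 15.38] rot deg [ 3.54  0.03 -8.  ] t 2.73
```

```bash
python3 -m creep '[2.5,0.2,4.5,1.8,0,-4,1, 5.1,0.35,8.9,3.5,0,-8,1, 5.1,0.35,8.9,3.5,0,-8,1, 5.1,0.35,8.9,3.5,0,-8,1, 5.1,0.35,8.9,3.5,0,-8,1, 5.1,0.35,8.9,3.5,0,-8,1, 5.1,0.2,11,3.5,0,-8,1, 5.1,0.1,13,3.5,0,-8,1, 5.1,-0.05,15.4,3.5,0,-8,1, 5.1,-0.05,15.4,3.5,0,-8,1]' 20
python3 - <<'E'
from h import *
rail(OC,FC)
E
```

```text
time_s: 3.57
position: [0.5386, -0.2834, 0.1536]
tcp_rot: [-0.016, 0.976, 0.075, 0.206]
force: [0.6, -0.5, 0.3]
grip_width: 0.277
grip_force: 0.0
tip in rail mm [-67.8  -1.7  18.3] rot err deg [ 0.08 -0.15 -0.03] F [-0.6  0.5  0.1] w 0.27692795184309527 vel 0.081
```

```bash
python3 -m creep '[0,0.15,0,0,0,0,1, 0,0.15,0,0,0,0,1, 0,0.15,0,0,0,0,1, 0,0.15,0,0,0,0,1, 0,0.15,0.5,0,0,0,1, 0,0.15,1,0,0,0,1, 0,0.15,1.4,0,0,0,1, 0,0.15,1.7,0,0,0,1, 0,0.15,2.0,0,0,0,1, 0,0.15,2.0,0,0,0,1]' 20
python3 - <<'E'
from h import *
rail(OC,FC)
E
```

```text
time_s: 4.4
position: [0.5482, -0.2842, 0.1367]
tcp_rot: [-0.016, 0.975, 0.075, 0.207]
force: [0.3, -0.1, 1.6]
grip_width: 0.009
grip_force: 0.2
tip in rail mm [-69.4   0.6  -1. ] rot err deg [ 0.02 -0.04 -0.07] F [-0.9  0.1  1.4] w 0.008507188689928452 vel 0.011
```

```bash
python3 -m creep '[0,0,0.1,0,0,0,1, 0,0,0.15,0,0,0,1, 0,0,0.2,0,0,0,1, 0,0,0.2,0,0,0,1, 0,0,0.2,0,0,0,1, 0,0,0.2,0,0,0,1, 0,0,0.2,0,0,0,1, 0,0,0.2,0,0,0,1, 0,0,0.2,0,0,0,1, 0,0,0.2,0,0,0,1]' 20
python3 - <<'E'
from h import *
rail(OC,FC)
E
python3 c.py w2 pack
```

```text
time_s: 5.23
position: [0.5488, -0.2845, 0.1356]
tcp_rot: [-0.015, 0.975, 0.075, 0.207]
force: [0.6, 0.7, -0.2]
grip_width: 0.008
grip_force: 0.3
tip in rail mm [-69.6   0.9  -2.1] rot err deg [-0.03 -0.02 -0.07] F [-0.5 -0.6 -0.4] w 0.007502383857386116 vel 0.002
5.2333 [ 0.5488 -0.2845  0.1356] [-0.0154  0.9753  0.0747  0.2072] 0.002
pack 0.62 [313, 339] [ 0.5431 -0.2837  0.2161]
  sil 0.85 [260.7, 276.1, 370.3, 383.2]
```

View pics/w2.png

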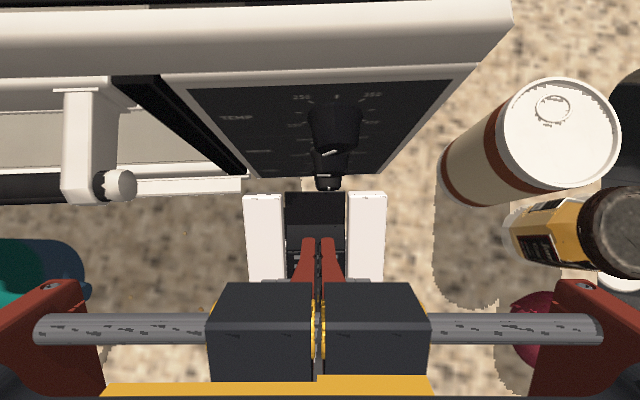

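```bash
python3 -m creep '[0,0,-2,0,0,0,1, 0,0,-5,0,0,0,1, 0,0,-9,0,0,0,1, 0,0,-12,0,0,0,0.5, -3,0,-14,0,0,0,0, -5.7,0,-14,0,0,0,0, -5.7,0,-14,0,0,0,0, -5.7,0,-14,0,0,0,0, -5.7,0,-14,0,0,0,0, -5.7,0,-14,0,0,0,0]' 20
python3 c.py w3 pack_mid pack charger_pad charger_mouth
sed -i 's/w1.npz/w3.npz/' d.py; python3 d.py | tail -5
python3 - <<'E'
from h import *
rail(OC,FC)
E
```

```text
time_s: 6.22
position: [0.4422, -0.3005, 0.2405]
tcp_rot: [-0.016, 0.975, 0.075, 0.207]
force: [-0.4, 0.9, -0.4]
grip_width: 0.497
grip_force: 0.0
6.2167 [ 0.4422 -0.3005  0.2405] [-0.0156  0.9752  0.0753  0.2074] 0.006
  sil 0.64 [283.6, 151.2, 351.4, 268.8]
pack 0.67 [318, 198] [ 0.4957 -0.2921  0.1573]
  sil 0.75 [281.9, 152.0, 353.8, 267.5]
charger_pad 0.69 [319, 146] [ 0.5549 -0.2842  0.1118]
  sil 0.66 [302.9, 119.8, 336.7, 157.9]
  sil 0.92 [268.7, 100.3, 367.9, 279.9]
0.031 41
top n [-0.39822737 -0.06612218  0.91490044] slope 23.80840778469099 yaw of downhill -170.57254556430473 5030
((-6.916560232639313e-05, -0.002796221524477005), (0.08718367666006088, 0.04448424279689789), 89.7540512084961)
rect ctr [ 0.4803603  -0.29406098  0.14922008] underside [ 0.50584686 -0.28982916  0.09066646]
long axis downhill [-0.90323841 -0.14562346 -0.40367584] yaw -170.84137205061685
tip in rail mm [-12.7   0.8 137.7] rot err deg [-0.01 -0.02 -0.07] F [ 0.2 -0.1 -0.6] w 0.9076517665977523 vel 0.002
```

View pics/w3.png

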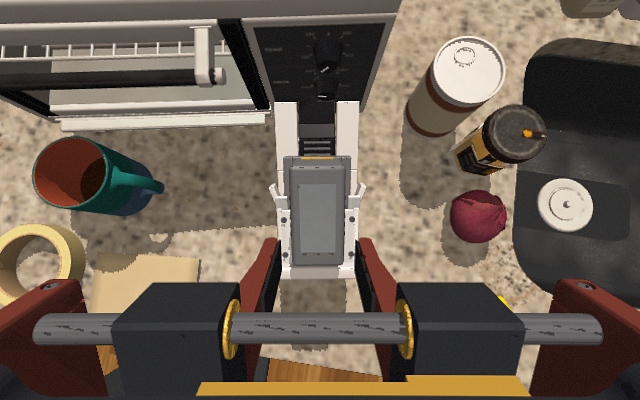

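```bash
python3 -m creep '[0,-0.08,3,0,0,0,0, 0,-0.08,6,0,0,0,0, 0,-0.08,8.5,0,0,0,0, 0,-0.08,10.5,0,0,0,0, 0,-0.08,11,0,0,0,0, 0,-0.08,11,0,0,0,0, 0,-0.08,11,0,0,0,0.2, 0,-0.08,11,0,0,0,0.6, 0,-0.08,11,0,0,0,0.8, 0,-0.08,11,0,0,0,0.8]' 35
python3 - <<'E'
from h import *
rail(OC,FC)
E
```

```text
time_s: 7.5
position: [0.4852, -0.2941, 0.141]
tcp_rot: [-0.015, 0.975, 0.075, 0.208]
force: [0.1, -0.8, -0.2]
grip_width: 0.736
grip_force: 0.0
tip in rail mm [-13.    0.9  28.9] rot err deg [-0.13  0.04 -0.07] F [ 0.1  0.8 -0.1] w 0.7357825049860717 vel 0.006
```

```bash
python3 -m creep '[0,0,0,0,0,0,1, 0,0,0,0,0,0,1, 0,0,0,0,0,0,1, 0,0,0,0,0,0,1, 0,0,0,0,0,0,1, 0,0,0,0,0,0,1, 0.3,0,0,0,0,0,1, 0.6,0,0,0,0,0,1, 1,0,0,0,0,0,1, 1.0,0,0,0,0,0,1]' 35
python3 - <<'E'
from h import *
rail(OC,FC)
E
```

```text
time_s: 8.33
position: [0.4936, -0.2927, 0.1439]
tcp_rot: [-0.015, 0.975, 0.074, 0.207]
force: [-6.4, -1.3, 6.3]
grip_width: 0.519
grip_force: 35.0
tip in rail mm [-21.9   0.7  28.2] rot err deg [-0.06 -0.08 -0.03] F [3.4 0.3 8.4] w 0.5190622495306687 vel 0.013
```

Run:
```python
from h import *
rail(OC,FC)
z=np.load("w3.npz"); P,px=cloud("wrist",z["d"],None,(ctrl.camera_model("wrist"),z["e"],z["r"]))
k=(px[:,1]<165)&(px[:,0]>240)&(px[:,0]<400)&(P[:,0]>.5)&(P[:,2]>.1)&(P[:,2]<.3)
q=(P-OC)@FC
for a in np.arange(-60,61,10):
    for lo,hi in((10,70),(70,120)):
        s=k&(abs(q[:,1]*1000-a)<6)&(q[:,2]*1000>lo)&(q[:,2]*1000<hi)&(q[:,0]<-.08)
        if s.any(): i=q[s,0].argmax(); print(a,lo,(q[s][i]*1000).round(0),P[s][i].round(3),px[s][i])
```

```text
tip in rail mm [-21.9   0.7  28.2] rot err deg [-0.06 -0.08 -0.03] F [3.4 0.3 8.4] w 0.5190622495306687 vel 0.013
-60 10 [-146.  -65.   11.] [ 0.613 -0.208  0.156] [242  52]
-50 10 [-147.  -50.   11.] [ 0.616 -0.223  0.156] [260  51]
-40 10 [-148.  -45.   11.] [ 0.618 -0.228  0.157] [266  50]
-30 10 [-148.  -32.   11.] [ 0.62  -0.241  0.156] [281  50]
-20 10 [-148.  -23.   11.] [ 0.621 -0.249  0.156] [291  50]
-10 10 [-148.  -16.   10.] [ 0.623 -0.256  0.156] [299  50]
0 10 [-131.    3.   10.] [ 0.61  -0.278  0.149] [321  72]
10 10 [-131.    4.   10.] [ 0.61  -0.279  0.149] [322  72]
20 10 [-132.   15.   11.] [ 0.612 -0.289  0.15 ] [334  71]
30 10 [-151.   30.   11.] [ 0.631 -0.301  0.158] [352  47]
40 10 [-151.   35.   11.] [ 0.633 -0.306  0.158] [358  46]
50 10 [-152.   46.   10.] [ 0.635 -0.317  0.157] [370  46]
60 10 [-153.   56.   10.] [ 0.638 -0.327  0.158] [382  44]
```

```bash
python3 -m creep '[0.5,0,-0.1,0,0,0,1, 1,0,-0.12,0,0,0,1, 1.6,0,-0.12,0,0,0,1, 2.2,0,-0.12,0,0,0,1, 2.8,0,-0.12,0,0,0,1, 3.4,0,-0.12,0,0,0,1, 4,0,-0.12,0,0,0,1, 4.6,0,-0.12,0,0,0,1, 5,0,-0.12,0,0,0,1, 5,0,-0.12,0,0,0,1]' 35
python3 - <<'E'
from h import *
rail(OC,FC)
E
python3 c.py w4 charger_rail pack
```

```text
time_s: 9.17
position: [0.54, -0.2848, 0.1658]
tcp_rot: [-0.015, 0.975, 0.075, 0.208]
force: [-1.1, -0.3, -3.8]
grip_width: 0.522
grip_force: 34.9
tip in rail mm [-73.9  -0.1  29. ] rot err deg [-0.03  0.03 -0.12] F [ 2.6  0.1 -3. ] w 0.5220998225250836 vel 0.022
9.1667 [ 0.54   -0.2848  0.1658] [-0.0153  0.9752  0.0752  0.2076] 0.022
  sil 0.7 [262.3, 174.2, 370.3, 367.2]
pack 0.56 [317, 238] [ 0.5598 -0.2812  0.1865]
  sil 0.88 [262.3, 175.2, 369.3, 364.1]
```

View pics/w4.png

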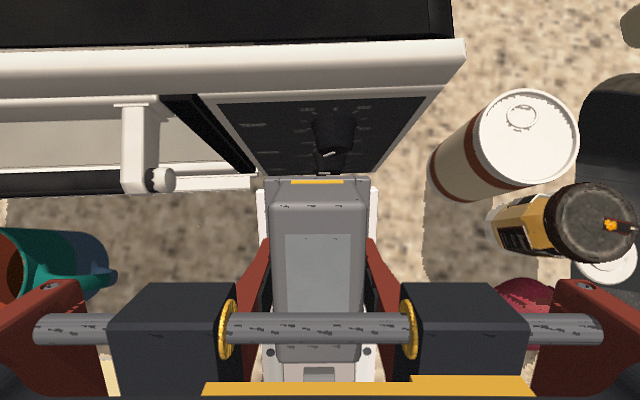

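```bash
python3 -m creep '[0,0,-1,0,0,0,1, 0,0,-3,0,0,0,1, 0,0,-6,0,0,0,1, 0,0,-9,0,0,0,1, -2,-0.4,-11,0,0,0,1, -5,-0.8,-12.5,0,0,0,1, -7,-1.2,-13.5,0,0,0,1, -9,-1.5,-14,0,0,0,1, -9,-1.5,-14,0,0,0,1, -9,-1.5,-14,0,0,0,1]' 35
cat > e.py <<'E'
from h import *
rail(OC,FC)
TV=np.diag([1.,-1,-1])
target([.37,.19,.30],TV); target([.38,-.05,.30],TV)
E
python3 e.py
```

```text
time_s: 10.25
position: [0.3979, -0.2919, 0.2573]
tcp_rot: [-0.015, 0.975, 0.074, 0.207]
force: [0.6, 0.3, -3.3]
grip_width: 0.524
grip_force: 34.9
tip in rail mm [ 18.2 -14.5 170.2] rot err deg [-0.14 -0.01  0.03] F [ 0.8 -0.2 -3.3] w 0.5240131520071805 vel 0.036
shift cm [  5.85 -48.06  -2.17] rot deg [ -1.69 -23.95   8.51] t 10.25
shift cm [  3.45 -24.18  -3.19] rot deg [ -1.69 -23.95   8.51] t 10.25
```

```bash
python3 -m creep '[0.3,-2,-0.5,-0.2,-3,1,1, 0.7,-5,-1,-0.5,-7,2.5,1, 1.1,-8,-1.5,-0.8,-11,4,1, 1.5,-11.5,-2,-1.1,-15,5.5,1, 2,-15,-2.5,-1.4,-19,7,1, 2.6,-19,-2.8,-1.6,-22,8,1, 3.2,-23,-3,-1.7,-24,8.5,1, 3.7,-27,-3,-1.7,-24,8.5,1, 4.2,-31,-2.8,-1.7,-24,8.5,1, 4.5,-35,-2.7,-1.7,-24,8.5,1]' 35
python3 e.py
```

```text
time_s: 11.08
position: [0.3761, 0.0622, 0.3002]
tcp_rot: [-0.001, 1.0, 0.002, 0.001]
force: [1.3, 0.4, -3.0]
grip_width: 0.518
grip_force: 34.9
tip in rail mm [ -18.3 -367.9  198.4] rot err deg [ -1.71 -23.88   8.39] F [-0.  -0.2 -3.3] w 0.5175859467454618 vel 1.24
shift cm [ -0.57 -12.78   0.03] rot deg [-0.07 -0.07  0.2 ] t 11.08
shift cm [ 0.35 11.22  0.  ] rot deg [-0.07 -0.07  0.2 ] t 11.08
```

```bash
python3 -m creep '[-0.3,-3.5,0,0,0,0,1, -0.6,-7,0,0,0,0,1, -1,-10,0,0,0,0,1, -1,-12,0,0,0,0,1, -1,-12,0,0,0,0,1, -1,-12,0,0,0,0,1, -1,-12,0,0,0,0,1, -1,-12,0,0,0,0,1, -1,-12,0,0,0,0,1, -1,-12,0,0,0,0,1]' 35
python3 c.py w5 vacuum_rail vacuum_mouth vacuum_catch pack_mid
```

```text
time_s: 11.92
position: [0.3656, 0.1784, 0.2994]
tcp_rot: [-0.0, 1.0, 0.0, -0.0]
force: [0.8, -0.1, -2.3]
grip_width: 0.525
grip_force: 34.9
11.9167 [0.3656 0.1784 0.2994] [-3.e-04  1.e+00  4.e-04 -5.e-04] 0.005
  sil 0.63 [290.4, 20.0, 324.2, 145.4]
vacuum_mouth 0.7 [310, 128] [0.4296 0.1882 0.0379]
  sil 0.97 [289.5, 21.3, 324.5, 146.5]Traceback (most recent call last):
  File "c.py", line 7, in <module>
    for k in ctrl.tip_of(t,"wrist")[:1]:
             ~~~~~~~~~~~^^^^^^^^^^^
ValueError: it knows: charger_mouth, charger_pad, charger_rail, lemon, mug_blue, pack, pack_mid, salsa_jar, tape_roll, vacuum_mouth, vacuum_rail
```

View pics/w5.png

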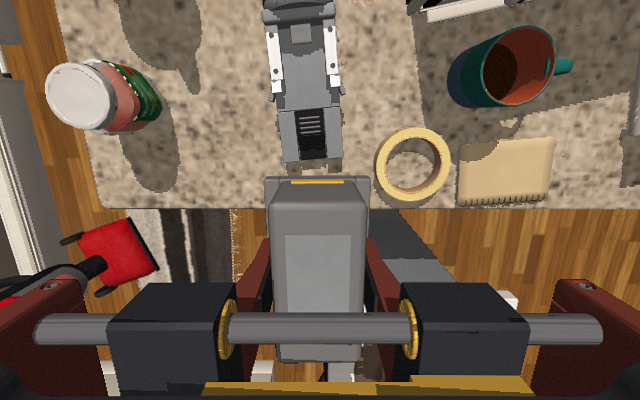

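```bash
cat > f.py <<'E'
from h import *
s=ctrl.observe(); pose=campose("wrist",s); p,d=ctrl.camera("wrist"); np.savez("w6.npz",p=p,d=d,e=pose[1],r=pose[2])
P,px=cloud("wrist",d,None,pose)
k=(P[:,0]>.36)&(P[:,0]<.62)&(abs(P[:,1]-.19)<.08)&(P[:,2]<.12)
P=P[k];px=px[k]
h,e=np.histogram(P[:,2],np.arange(-.01,.1,.003)); print([(round(a*1000),int(b)) for a,b in zip(e,h) if b>20])
def edges(Q,step=.006):
    out=[]
    for x in np.arange(Q[:,0].min(),Q[:,0].max(),step):
        y=Q[abs(Q[:,0]-x)<step/2][:,1]
        if len(y)>4: out.append((x,y.min(),y.max()))
    return np.array(out)
for nm,lo,hi in(("floor",.024,.036),("lips",.043,.056)):
    Q=P[(P[:,2]>lo)&(P[:,2]<hi)]; E=edges(Q,.008); print(nm,len(Q)); print((E*1000).round(0).astype(int).tolist())
w=P[(P[:,2]>.02)]; print("near end x by y:",[(round(y,3),round(w[abs(w[:,1]-y)<.004][:,0].min(),4)) for y in np.arange(.15,.235,.01) if (abs(w[:,1]-y)<.004).any()])
E
python3 f.py
```

```text
[(-4, 1349), (-1, 8334), (2, 110), (17, 341), (20, 105), (26, 792), (29, 4690), (32, 164), (35, 680), (38, 317), (41, 233), (44, 149), (47, 1422), (50, 343), (53, 73), (56, 301), (59, 708), (62, 82), (65, 76), (68, 85), (71, 75), (74, 71), (77, 23)]
floor 5813
[[385, 205, 225], [393, 145, 226], [401, 145, 227], [409, 147, 227], [417, 147, 228], [425, 147, 229], [433, 149, 230], [441, 149, 230], [449, 150, 231], [457, 150, 232], [465, 152, 234], [473, 148, 233], [481, 154, 225], [489, 164, 224], [497, 165, 223], [505, 169, 223], [513, 170, 224], [521, 170, 225], [529, 172, 225], [537, 172, 226], [545, 173, 226]]
lips 2023
[[462, 235, 240], [470, 146, 238], [478, 146, 236], [486, 150, 235], [494, 154, 235], [502, 155, 236], [510, 155, 237], [518, 157, 238], [526, 157, 238], [534, 158, 239], [542, 158, 240], [550, 160, 241], [558, 237, 239], [566, 162, 241]]
near end x by y: [(np.float64(0.15), np.float64(0.3914)), (np.float64(0.16), np.float64(0.3914)), (np.float64(0.17), np.float64(0.3903)), (np.float64(0.18), np.float64(0.3889)), (np.float64(0.19), np.float64(0.3888)), (np.float64(0.2), np.float64(0.3875)), (np.float64(0.21), np.float64(0.386)), (np.float64(0.22), np.float64(0.3846)), (np.float64(0.23), np.float64(0.3928))]
```

```bash
cat > g.py <<'E'
from h import *
z=np.load("w6.npz"); s=ctrl.observe(); P,px=cloud("wrist",z["d"],None,(ctrl.camera_model("wrist"),z["e"],z["r"]))
from scipy.optimize import minimize
def corr(yaw,Q):
    a=np.radians(yaw); return np.c_[Q[:,0]*np.cos(a)+Q[:,1]*np.sin(a),-Q[:,0]*np.sin(a)+Q[:,1]*np.cos(a)]
k=(P[:,0]>.38)&(P[:,0]<.62)&(abs(P[:,1]-.19)<.08)
L=P[k&(P[:,2]>.0455)&(P[:,2]<.053)&(P[:,0]>.50)&(P[:,0]<.553)]
Fl=P[k&(P[:,2]>.026)&(P[:,2]<.034)&(P[:,0]<.46)]
for nm,Q in(("lips",L),("floor",Fl)):
    best=[]
    for yaw in np.arange(3,9,.25):
        c=corr(yaw,Q); lo,hi=np.percentile(c[:,1],[.7,99.3]); best.append((hi-lo,yaw,(hi+lo)/2,lo,hi))
    b=min(best); print(nm,len(Q),"width,yaw,ycen",np.round(b,4)); 
    for yaw in(5.5,6): 
        c=corr(yaw,Q); print(yaw,np.percentile(c[:,1],[.7,50,99.3]).round(4),"x",np.percentile(c[:,0],[.5,99.5]).round(4))
c=corr(5.7,Fl); f=c[abs(c[:,1]-np.median(c[:,1]))<.03]; bins=[f[abs(f[:,1]-y)<.003][:,0].min() for y in np.arange(f[:,1].min()+.005,f[:,1].max(),.006)]; print("end x",np.round(bins,4))
# pack in hand, tool coords
T=q2R(s["tcp_rot"]); q=(P-s["position"])@T
k=(abs(q[:,1])<.04)&(q[:,0]>-.06)&(q[:,0]<.07)&(q[:,2]<.06)&(q[:,2]>-.03)
q=q[k]; top=q[(q[:,2]<0)]; print("top z",np.median(top[:,2]).round(4),np.percentile(top[:,0],[.5,99.5]).round(4),np.percentile(top[:,1],[.5,99.5]).round(4))
for lo in np.arange(-.02,.06,.01):
    r=q[(q[:,2]>=lo)&(q[:,2]<lo+.01)&(q[:,0]>.02)]
    if len(r)>5: print(lo.round(3),len(r),"xmax",np.percentile(r[:,0],98).round(4),"y",np.percentile(r[:,1],[2,98]).round(4))
t=top[(abs(top[:,2]-np.median(top[:,2]))<.003)]; A=np.c_[t[:,:2],np.ones(len(t))]; print("top plane slopes",np.degrees(np.linalg.lstsq(A,t[:,2],rcond=None)[0][:2]).round(2))
E
python3 g.py
```

```text
lips 1308 width,yaw,ycen [0.0809 5.     0.151  0.1106 0.1915]
5.5 [0.1058 0.1233 0.1868] x [0.5136 0.5645]
6 [0.1011 0.1184 0.1821] x [0.5146 0.5659]
floor 2194 width,yaw,ycen [0.081  6.     0.1429 0.1024 0.1834]
5.5 [0.1063 0.1515 0.1872] x [0.4049 0.4783]
6 [0.1024 0.1477 0.1834] x [0.406  0.4798]
end x [0.4057 0.425  0.4255 0.425  0.4254 0.4252 0.4252 0.4049 0.4049 0.4055]
top z -0.0105 [-0.0442  0.0438] [-0.033   0.0322]
-0.02 2981 xmax 0.041 y [-0.0201  0.0187]
-0.01 2371 xmax 0.0438 y [-0.0226  0.0216]
0.0 431 xmax 0.044 y [-0.0212  0.02  ]
0.01 369 xmax 0.044 y [-0.0214  0.0202]
0.02 393 xmax 0.0448 y [-0.0206  0.0195]
0.03 126 xmax 0.0449 y [-0.0219  0.0202]
0.04 994 xmax 0.0439 y [-0.0332  0.0318]
0.05 80 xmax 0.0439 y [-0.0308  0.0298]
top plane slopes [0.2  0.17]
```

```bash
cat >> h.py <<'E'
FV=frame(5.5,0); OV=np.array([.497,.195,.030]); TV=FV@np.diag([1.,-1,-1])
def tv(x,z,y=0): return OV+FV@[x,y,z+.0535]
def vst():
    st=ctrl.observe(); T=q2R(st["tcp_rot"]); p=np.array(st["position"])+T[:,2]*.0535
    print("pack under in vac rail mm",(FV.T@(p-OV)*1000).round(1),"rot err",np.degrees(R.from_matrix(TV.T@T).as_rotvec()).round(2),"F",(FV.T@st["force"]).round(1),"M",np.round(st["moment"],2),"w",round(st["grip_width"],3),"vel",np.abs(st["joint_vel"]).max().round(3),"t",st["time_s"])
E
python3 -c "
from h import *
vst(); target(tv(-.072,.05),TV); target(tv(-.072,.004),TV)"
```

```text
pack under in vac rail mm [-132.6   -3.3  215.9] rot err [ 0.04 -0.06  5.37] F [-0.5 -0.9 -2.9] M [0.03 0.   0.1 ] w 0.521 vel 0.001 t 12.2167
shift cm [ 6.01 -0.89 16.58] rot deg [-0.04  0.06 -5.37] t 12.22
shift cm [ 6.02 -0.89 21.18] rot deg [-0.04  0.06 -5.37] t 12.22
```

```bash
python3 -m creep '[2,-0.3,2,0,0,-3,1, 4,-0.6,5,0,0,-5.4,1, 6,-0.9,8,0,0,-5.4,1, 6,-0.9,11,0,0,-5.4,1, 6,-0.9,14,0,0,-5.4,1, 6,-0.9,17,0,0,-5.4,1, 6,-0.9,19.5,0,0,-5.4,1, 6,-0.9,20.5,0,0,-5.4,1, 6,-0.9,20.5,0,0,-5.4,1, 6,-0.9,20.5,0,0,-5.4,1]' 35
python3 -c "
from h import *
vst()"; python3 c.py w7 vacuum_mouth
```

```text
time_s: 13.05
position: [0.4253, 0.1889, 0.0948]
tcp_rot: [-0.001, 0.999, 0.049, -0.001]
force: [0.3, 0.3, -2.7]
grip_width: 0.519
grip_force: 34.9
pack under in vac rail mm [-72.    0.8  11.3] rot err [ 0.07 -0.07 -0.06] F [ 0.4  0.2 -2.7] M [ 0.06 -0.02  0.03] w 0.519 vel 0.031 t 13.05
13.05 [0.4253 0.1889 0.0948] [-6.000e-04  9.988e-01  4.850e-02 -7.000e-04] 0.031
  sil 0.58 [295.5, 37.1, 339.8, 79.6]
```

View pics/w7.png

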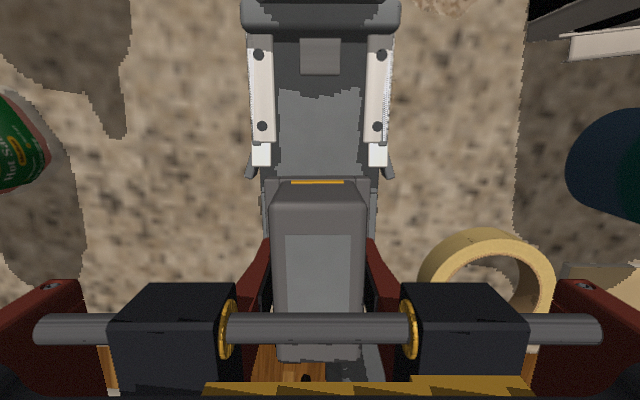

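```bash
cat > i.py <<'E'
from h import *
z=np.load("w7.npz"); P,px=cloud("wrist",z["d"],None,(ctrl.camera_model("wrist"),z["e"],z["r"]))
q=(P-OV)@FV*1000
k=(abs(q[:,2]-19)<4)&(abs(q[:,1])<50)&(q[:,0]>-35)&(q[:,0]<60)
Q=q[k]; print("lip z",np.median(Q[:,2]))
for x in range(-28,56,6):
    y=Q[abs(Q[:,0]-x)<2.5][:,1]
    if (y>0).any() and (y<0).any(): a=[y.min(),y[y<0].max(),y[y>0].min(),y.max()]; print(x,np.round(a,1),"cen",round((a[1]+a[2])/2,1),round((a[0]+a[3])/2,1))
f=q[(abs(q[:,2])<3)&(abs(q[:,1])<20)&(q[:,0]>-20)&(q[:,0]<50)]; print("floor z",np.median(f[:,2]))
h=q[(q[:,2]>25)&(abs(q[:,1])<20)&(q[:,0]>45)]; print("housing x",np.percentile(h[:,0],1))
pk=q[(q[:,2]>70)&(q[:,2]<80)&(abs(q[:,1])<40)&(q[:,0]<-20)&(q[:,0]>-120)]; print("pack top",np.percentile(pk[:,:2],[1,99],axis=0).round(1),np.median(pk[:,2]))
E
python3 i.py
```

```text
lip z 19.038307661277123
-28 [-46.   -0.3   0.2  47.1] cen -0.0 0.5
-22 [-44.9 -29.2  29.6  46.1] cen 0.2 0.6
-16 [-42.8 -29.1  29.7  44. ] cen 0.3 0.6
-10 [-41.  -29.2  29.6  41.8] cen 0.2 0.4
-4 [-40.9 -25.6  26.   41. ] cen 0.2 0.0
2 [-40.9 -25.7  26.   40.9] cen 0.2 0.0
8 [-40.5 -25.6  26.2  41.2] cen 0.3 0.4
14 [-40.5 -25.7  26.   40.6] cen 0.1 0.0
20 [-40.7 -25.7  26.   40.8] cen 0.2 0.1
26 [-40.6 -25.8  26.   41.1] cen 0.1 0.2
32 [-40.4 -25.7  25.9  40.5] cen 0.1 0.1
38 [-40.6 -25.8  26.   40.7] cen 0.1 0.1
44 [-40.7 -25.6  25.8  41. ] cen 0.1 0.2
50 [-40.9  -0.1   0.4  40.4] cen 0.1 -0.2
floor z -0.06176499959184567
housing x 50.4734046156719
pack top [[-115.5  -25.9]
 [ -28.6   28. ]] 75.21438231435415
```

```bash
python3 -m creep '[0,0.05,0,0,0,0,1, 0,0.1,0.2,0,0,0,1, 0,0.1,0.4,0,0,0,1, 0,0.1,0.6,0,0,0,1, 0,0.1,0.8,0,0,0,1, 0,0.1,0.9,0,0,0,1, 0,0.1,1,0,0,0,1, 0,0.1,1,0,0,0,1, 0,0.1,1,0,0,0,1, 0,0.1,1,0,0,0,1]' 35
python3 -c "
from h import *
vst()"
```

```text
time_s: 14.03
position: [0.4252, 0.1875, 0.0843]
tcp_rot: [-0.0, 0.999, 0.048, -0.001]
force: [-0.6, 0.2, -3.0]
grip_width: 0.522
grip_force: 34.9
pack under in vac rail mm [-72.3  -0.5   0.8] rot err [ 0.06 -0.06 -0.05] F [-0.6  0.2 -3. ] M [-0.02  0.   -0.04] w 0.522 vel 0.002 t 14.0333
```

```bash
python3 -m creep '[0.2,0,0.04,0,0,0,1, 0.6,0,0.04,0,0,0,1, 1.0,0,0.04,0,0,0,1, 1.5,0,0.04,0,0,0,1, 2.0,0,0.04,0,0,0,1, 2.5,0,0.04,0,0,0,1, 3,0,0.04,0,0,0,1, 3.4,0,0.04,0,0,0,1, 3.6,0,0.04,0,0,0,1, 3.6,0,0.04,0,0,0,1]' 35
python3 -c "
from h import *
vst()"
```

```text
time_s: 14.87
position: [0.4616, 0.191, 0.0839]
tcp_rot: [-0.001, 0.999, 0.048, -0.0]
force: [-0.7, 0.1, -2.4]
grip_width: 0.525
grip_force: 34.9
pack under in vac rail mm [-35.6  -0.5   0.4] rot err [ 0.07 -0.04 -0.02] F [-0.7  0.2 -2.4] M [-0.   -0.03 -0.02] w 0.525 vel 0.018 t 14.8667
```

```bash
python3 -m creep '[0.4,0,0,0,0,0,1, 0.9,0,0,0,0,0,1, 1.4,0,0,0,0,0,1, 1.8,0,0,0,0,0,1, 2.2,0,0,0,0,0,1, 2.5,0,0,0,0,0,1, 2.8,0,0,0,0,0,1, 3.1,0,0,0,0,0,1, 3.3,0,0,0,0,0,1, 3.3,0,0,0,0,0,1]' 45
python3 -c "
from h import *
vst()"
```

```text
time_s: 15.7
position: [0.4926, 0.194, 0.0839]
tcp_rot: [0.0, 0.999, 0.048, -0.002]
force: [-4.8, -0.2, 5.0]
grip_width: 0.522
grip_force: 44.9
pack under in vac rail mm [-4.6 -0.5  0.4] rot err [-0.01 -0.21 -0.06] F [-4.8  0.3  5. ] M [-0.42  1.19 -0.07] w 0.522 vel 0.008 t 15.7
```

```bash
python3 -m creep '[0.1,0,0,0,0,0,1, 0.2,0,0,0,0,0,1, 0.3,0,0,0,0,0,1, 0.4,0,0,0,0,0,1, 0.5,0,0,0,0,0,1, 0.6,0,0,0,0,0,1, 0.7,0,0,0,0,0,1, 0.8,0,0,0,0,0,1, 0.8,0,0,0,0,0,1, 0.8,0,0,0,0,0,1]' 45
python3 -c "
from h import *
vst()"; python3 c.py w8 pack vacuum_mouth
```

```text
time_s: 16.53
position: [0.5, 0.1948, 0.0839]
tcp_rot: [0.0, 0.999, 0.049, -0.002]
force: [-8.1, -0.7, 6.7]
grip_width: 0.524
grip_force: 44.9
pack under in vac rail mm [ 2.8 -0.6  0.4] rot err [-0.02 -0.24 -0.07] F [-8.2  0.1  6.7] M [-0.48  1.61 -0.09] w 0.524 vel 0.002 t 16.5333
16.5333 [0.5    0.1948 0.0839] [ 3.000e-04  9.988e-01  4.860e-02 -2.100e-03] 0.002
pack 0.56 [317, 237] [0.5269 0.1979 0.0943]
  sil 0.56 [266.4, 174.9, 368.9, 366.3]
```

```bash
python3 -m creep '[0.1,0,-0.05,0,0,0,1, 0.15,0,-0.05,0,0,0,1, 0.15,0,-0.05,0,0,0,1, 0.15,0,-0.05,0,0,0,1, 0.05,0,-0.05,0,0,0,1, -0.05,0,-0.05,0,0,0,1, -0.15,0,-0.05,0,0,0,1, -0.25,0,-0.05,0,0,0,1, -0.25,0,-0.05,0,0,0,1, -0.25,0,-0.05,0,0,0,1]' 45
python3 -c "
from h import *
vst()"; python3 c.py w9; sed -i 's/w7.npz/w9.npz/; s/k=(abs.*/k=q[:,0]>1e9/; s/^Q=.*/Q=q[k]/; s/>70)&(q\[:,2\]<80)/>58)\&(q[:,2]<70)/; s/<-20)&(q\[:,0\]>-120/<56)\&(q[:,0]>-60/' i.py; python3 i.py
```

```text
time_s: 17.62
position: [0.4984, 0.1945, 0.084]
tcp_rot: [-0.0, 0.999, 0.048, -0.001]
force: [-5.9, -0.1, -1.7]
grip_width: 0.522
grip_force: 44.9
pack under in vac rail mm [ 1.2 -0.6  0.5] rot err [ 0.03 -0.16 -0.05] F [-5.9  0.5 -1.7] M [-0.08  1.44 -0.07] w 0.522 vel 0.002 t 17.6167
17.6167 [0.4984 0.1945 0.084 ] [-2.000e-04  9.988e-01  4.840e-02 -1.400e-03] 0.002
floor z 0.31100884378459925
housing x 45.052940490687874
pack top [[-42.1 -27.8]
 [ 44.9  27.5]] 64.387374815363
```

```bash
python3 -m creep '[-0.05,0,0,0,0,0,1, -0.1,0,0,0,0,0,1, -0.15,0,0,0,0,0,1, -0.2,0,0,0,0,0,1, -0.25,0,0,0,0,0,1, -0.25,0,0,0,0,0,1, -0.25,0,0,0,0,0,1, -0.25,0,0,0,0,0,1, -0.25,0,0,0,0,0,1, -0.25,0,0,0,0,0,1]' 45
python3 -c "
from h import *
vst()"
```

```text
time_s: 18.5
position: [0.4977, 0.1943, 0.0846]
tcp_rot: [-0.001, 0.999, 0.048, 0.0]
force: [4.1, -0.2, -6.2]
grip_width: 0.523
grip_force: 44.9
pack under in vac rail mm [ 0.7 -0.7  1.1] rot err [ 0.06  0.03 -0.02] F [ 4.  -0.6 -6.2] M [-0.08 -1.19 -0.11] w 0.523 vel 0.001 t 18.5
```

```bash
python3 -m creep '[0.1,0,0.05,0,0,0,1, 0.2,0,0.05,0,0,0,1, 0.2,0,0.05,0,0,0,0.3, 0.2,0,0.05,0,0,0,0.1, 0.2,0,0.05,0,0,0,0, 0.2,0,0.05,0,0,0,0, 0.2,0,0.05,0,0,0,0, 0.2,0,0.05,0,0,0,0, 0.2,0,0.05,0,0,0,0, 0.2,0,0.05,0,0,0,0]' 20
python3 -m creep '[0,0,-1,0,0,0,0, 0,0,-3,0,0,0,0, 0,0,-6,0,0,0,0, -1,0,-9,0,0,0,0, -3,0,-12,0,0,0,0, -5,0,-15,0,0,0,0, -7,0,-17,0,0,0,0, -7,0,-17,0,0,0,0, -7,0,-17,0,0,0,0, -7,0,-17,0,0,0,0]' 20
python3 c.py w10 pack vacuum_mouth; sed -i 's/w9.npz/w10.npz/' i.py; python3 i.py
```

```text
time_s: 19.33
position: [0.4988, 0.1946, 0.0839]
tcp_rot: [-0.0, 0.999, 0.048, -0.001]
force: [-0.5, -0.7, -0.1]
grip_width: 0.999
grip_force: 0.0
time_s: 20.17
position: [0.4298, 0.1872, 0.2538]
tcp_rot: [-0.0, 0.999, 0.048, -0.0]
force: [-0.1, 0.2, -0.3]
grip_width: 1.004
grip_force: 0.0
20.1667 [0.4298 0.1872 0.2538] [-1.000e-04  9.988e-01  4.800e-02 -2.000e-04] 0.033
pack 0.8 [320, 126] [0.5003 0.1919 0.0944]
  sil 0.73 [289.2, 79.5, 348.1, 174.8]
vacuum_mouth 0.89 [317, 182] [0.4332 0.1888 0.037 ]
  sil 0.84 [302.3, 172.6, 332.4, 202.1]
floor z nan
housing x 50.49602065003295
pack top [[-43.  -22.7]
 [ 43.1  22. ]] 64.07637484142617
  return _methods._mean(a, axis=axis, dtype=dtype,
  ret = ret.dtype.type(ret / rcount)
```

View pics/w10.png

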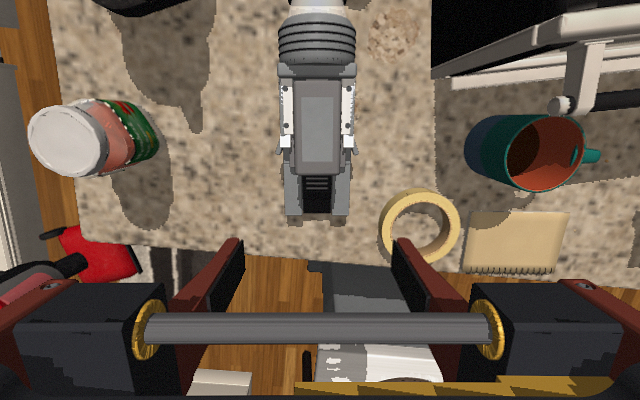

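The pack sits at rail x ≈ 0 (image 320,126) with the pad up behind it (317,185). The mug, tape roll and jar are where they were, and the gripper is clear.

```bash
python3 -c "
from workcell import ctrl
print(ctrl.finish_job())"
```

```text
the job is handed in; nothing more can be done
None
```

The pack is off the stand and slid fully home in the vacuum rail. The catch held against a pull back before I let go, and the job was handed in at about 20 s with the gripper clear. The mug, tape roll and jar show undisturbed in the last picture; the lemon was out of view there, but the arm never worked near it.

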